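# Wake and tare the pigment scale

### The job

The pigment scale has gone to sleep with the empty mixing cup standing on it. With the fingertips, lightly press in the orange power key to wake it and let it come up again, then do the same with the blue tare key to zero the scale, and take the hand away. Press neither of the two grey keys and only one key at a time, do not touch the weighing pan or the cup, and do not shift the scale or anything standing around it.

Things in the scene. Friction and masses are not known exactly. Their poses are not given: they have to be found in the camera images.
- scale: white bench scale, 300 mm deep (x), 260 mm wide (y), 73 mm high, loose, 2.6 kg. Origin: centre of its underside; x points from the keys to the back, z up. The front 120 mm is a key panel rising 10 degrees to the back (32 mm high at x = -150, 53 at x = -32). On it four round keys at x = -121, 46 mm apart; from +y to -y: orange power, grey unit, blue tare, grey mode. Flat display behind them.
- pan: square-edged steel weighing pan of the scale, 180 mm (x) by 230 mm (y), 7 mm plate fixed to the scale; origin: centre of the plate's underside, 66 mm above the table; the top is at 73 mm. Its front edge is 89 mm behind the key centres. Not to be touched.
- key_power_top (a point): centre of the top of the orange power key, a 24 mm round cap that stands 8 mm proud of the sloping panel, about 45 mm above the table. Its z is the outward normal of the panel (10 degrees from vertical, leaning to the front of the scale); its y is the scale's y. It moves with the key.
- key_tare_top (a point): the same point on the blue tare key
- key_unit_top (a point): the same point on the grey unit key, between orange and blue; leave alone
- key_mode_top (a point): the same point on the grey mode key at the -y end of the row; leave alone
- key_power (a joint): travel of the orange key into the panel, m: 0 up, 0.005 fully in; a press counts from half way in. It springs back by itself: it starts to move at 1.4 N, is half way in at 3.6 N and fully in at 5.9 N, where it meets a hard stop
- key_tare (a joint): travel of the blue key, the same
- key_unit (a joint): travel of the grey unit key, the same
- key_mode (a joint): travel of the grey mode key, the same
- cup: empty white ceramic mixing cup, 76 mm across the rim, 62 mm high, upright on the rear half of the pan; origin: centre of its underside; z up
- jar_blue: loose white plastic pigment jar with dark blue screw cap, 58 mm across, 70 mm high, beside the scale on its +y side; origin: centre of its underside
- jar_brown: the same jar with a brown cap, on the scale's -y side
- knife: loose palette knife with wooden handle, about 190 mm long, lying along its x on the table left of the scale; origin on the table under its middle
- brush: loose painting brush with wooden handle, 235 mm long, lying along its x on the table right of the scale; origin on the table
- dish: loose square blue ceramic dish, 115 mm wide, 28 mm high, far left; origin: centre of its underside
- tile: loose white glazed tile with painted blue frame, 100 x 100 x 8 mm, far right; origin: centre of its underside

How it is judged (in metres and radians):
On the way, in this order (a step that is already met when the one before it is completed fails the run):
1. the orange power key is pressed in (value of joint key_power above 0.0025 m), for 0.05 s.
2. the orange key is let up again (value of joint key_power below 0.0008 m), for 0.05 s.
3. the blue tare key is pressed in (value of joint key_tare above 0.0025 m), for 0.05 s.
At the end, for the whole second after the job is handed in: all four keys are up again (under 0.8 mm in), the scale stands at rest within 10 mm of where it was, and the cup stands upright and still on the pan (value of joint each of key_power, key_tare, key_unit, key_mode below 0.0008 m and distance of scale from where it was at the start of the episode below 0.01 m and linear speed of each of scale, cup below 0.01 m/s and z of cup in the frame of scale between 0.069 and 0.077 m and angle between cup's own z axis and vertical below 0.1 rad); the robot touches nothing.
It fails at once if a grey key is pressed (over 1.5 mm in), or orange and blue are in together (value of joint any of key_unit, key_mode above 0.0015 m or value of joint each of key_power, key_tare above 0.0015 m).
It fails at once if the scale is pressed hard (over 25 N) (contact force between any of the fingers, the arm and scale above 25 N).
It fails at once if the robot touches the pan or the cup (contact force between any of the fingers, the arm and pan above 0.5 N or contact force between any of the fingers, the arm and cup above 0.5 N).
It fails at once if the scale is shifted or lifted (over 10 mm) (distance of scale from where it was at the start of the episode above 0.01 m).
It fails at once if something standing around is shifted or lifted (over 10 mm; the cup 15 mm) (distance of cup from where it was at the start of the episode above 0.015 m or distance of any of jar_blue, jar_brown, knife, brush, dish, tile from where it was at the start of the episode above 0.01 m).
It also fails if it takes over 42 s, if anything falls off the work surface, if the arm or the gripper's body presses on something with over 40 N, if the wrist force passes 120 N, or if a joint passes its speed limit or range.

### The arm

A 7-joint arm with a two-finger parallel gripper is mounted at the origin on the work surface. World frame = base frame: x ahead of the robot, y to its left, z up, the work surface at z = 0. Lengths are in mm, angles in degrees, forces in N, time in s.
With the tool pointing down it reaches from about 400 to 875 mm from the base axis. Payload 4.4 kg.
Tool frame: the origin (TCP) lies at the very end of the fingers, on their centre line; the grasp point (between the pads) lies 19 mm behind it (r.tcp_to_grasp is the distance from the TCP to the grasp point, in mm); z points along the fingers, y is the line along which they close (so a half turn about z gives the same grasp; the last joint's range is limited). The gripper opens to 85 mm and grips with 20 to 120 N. Pads are 22 mm wide; open, the fingers measure 114 mm over their backs; the gripper's body (76 mm by 85 mm) begins 54 mm behind the grasp point. The pads swing forward as they close: fully open they stand 13 mm farther back than shut.
Start: joints at [-72.353, 36.005, 2.206, 86.941, -1.547, 57.084, -1.146], TCP at [237.329, 605.139, 231.313] pointing down, gripper open.
Joint ranges: [-175.42, 175.42], [-21.48, 121.26], [-71.46, 75.88], [10.55, 141.38], [-63.04, 243.04], [13.31, 113.54], [-168.57, 168.57]. Speed limits (degrees/s): [147.25, 147.25, 180, 180, 180, 180, 180].

### API

Orientations are given as [roll, pitch, yaw] about the fixed x, y, z axes, in that order (R = Rz(yaw) Ry(pitch) Rx(roll)).
In Python, from rig import r gives the robot as it stands.
- The arm moves only by the tool carry_out, never from a script. Its arguments are lists of equal length, an entry for each row: "xyz": the shift along the tool's x, y, z in m, a list of three; "angular": the turn, a rotation vector about the tool's x, y, z in degrees, a list of three. A call has 1 to 20 rows; each row shifts and turns the commanded pose from where the row before left it, along the tool's axes as they then stand; what a row does not reach is not made up. A row lasts 1/8 s, in which the tool goes at most 62.5 mm and 10.7 degrees, less where a joint would pass 70% of its speed; a pose out of reach is approached as far as the arm can. A call is refused whole if a number of a shift passes 0.0625 or a number of a turn 10.7, either way. A call with a gripper value outside its range is refused whole. "jaw" is the opening, from 0 (shut) to 1 (fully open), set as the call begins (left out, the last holds). The fingers move at their own pace and stop on an object; the grip force is fixed at half the most. Time passes only in rows, so rows that do not move let the fingers close. It gives the time, the measured TCP pose, the force, the opening and the grip force at its end, in the units of the state.
- r.state(): the state, without advancing time (a new reading comes with each control period).
- r.get_image(name): name is "scene" or "top"; returns a dict with "frame" (400x640x3 uint8, red, green, blue), "range_z" (400x640 float32, mm along the optical axis (not along the pixel's ray), 0 where there is no reading), "mtx" (3x3 intrinsics, pixels), "pose" (4x4, takes a point from camera to world coordinates). Camera axes: x right, y down, z forward; pixel columns grow to the right and rows downward; lengths in mm; the calibration is good to about 2 mm. A picture is of the moment at which its call begins.
- r.close_job(): hands the job in; it is judged then, once.
The state is a dict: "clock": time; "qpos": joint angles; "dq": joint speeds; "joint_torque": joint torques, N m; "position": TCP position; "orientation": TCP orientation; "force": force on the tool from outside, world axes, zero at the start; "moment": the same for the moment, N m; "grip_width": finger opening in mm; "finger_force": force on a finger pad.
Only numpy, scipy, OpenCV 4.12 (cv2) and the standard library are available. Lean on these libraries where they do the work, as an engineer would, in place of code of your own. Each camera call takes 0.05 s, during which the arm holds its last target. There are 200 camera calls.

## Working session

There is one attempt and no reset: what is moved stays moved. The work goes in short steps, Python scripts to look and compute and a tool call to move; the robot and the scene stay as the last step left them, time stands still between calls to the robot, and variables do not carry over. Pictures are saved under pics/ and viewed, at most 10 in all, crops included, and the job is handed in when it is done.

Besides the shell and the picture viewer there is one more tool, called as a command line: name --argument value ..., lists and objects as JSON in quotes. carry_out: Moves the arm, as the interface text tells. Its arguments: {"type":"object","properties":{"xyz":{"type":"array","items":{"type":"array","items":{"type":"number"}}},"angular":{"type":"array","items":{"type":"array","items":{"type":"number"}}},"jaw":{"type":"number"}},"required":["xyz","angular"]}

```bash
mkdir -p pics; python3 - <<'E'
from rig import r
import cv2,numpy as np
for n in("scene","top"):
    d=r.get_image(n); np.savez(n+".npz",**d); cv2.imwrite(f"pics/{n}0.png",d["frame"][:,:,::-1]); print(d["pose"].round(2),d["mtx"])
print(r.state())
E
```

```text
[[ 4.40000e-01  5.60000e-01 -7.00000e-01  1.32976e+03]
 [ 9.00000e-01 -2.90000e-01  3.30000e-01 -3.74520e+02]
 [-2.00000e-02 -7.70000e-01 -6.30000e-01  8.02630e+02]
 [ 0.00000e+00  0.00000e+00  0.00000e+00  1.00000e+00]] [[379.58564995   0.         320.76647797]
 [  0.         379.58564995 201.47534795]
 [  0.           0.           1.        ]]
[[-1.0000e-02 -9.8000e-01  1.8000e-01  3.3929e+02]
 [-1.0000e+00  1.0000e-02 -1.0000e-02  1.1440e+01]
 [ 1.0000e-02 -1.8000e-01 -9.8000e-01  1.1214e+03]
 [ 0.0000e+00  0.0000e+00  0.0000e+00  1.0000e+00]] [[374.54251889   0.         313.30048344]
 [  0.         374.54251889 196.22572191]
 [  0.           0.           1.        ]]
{'clock': 0.1, 'qpos': array([-72.35132281,  36.05368585,   2.20504983,  86.9908796 ,
        -1.54809287,  57.08428109,  -1.14569294]), 'dq': array([ 0.02738292, -0.19476904, -0.05520157, -0.21815407, -0.00247601,
        0.09196822,  0.11019689]), 'joint_torque': array([ 3.73491363e-03, -5.64537907e+01,  1.23023942e+00, -1.93975890e+01,
        1.11707955e-02,  5.35837127e-03,  1.07028413e-05]), 'position': array([237.14901764, 604.58396783, 230.47760231]), 'orientation': array([-1.79900905e+02,  1.46408935e-03,  1.58578987e+02]), 'force': array([-0.44000522, -0.19622887,  0.21812342]), 'moment': array([-0.00786022, -0.02582572,  0.01095875]), 'finger_force': 0.0, 'grip_width': 85.36106306762939}
```

View pics/scene0.png

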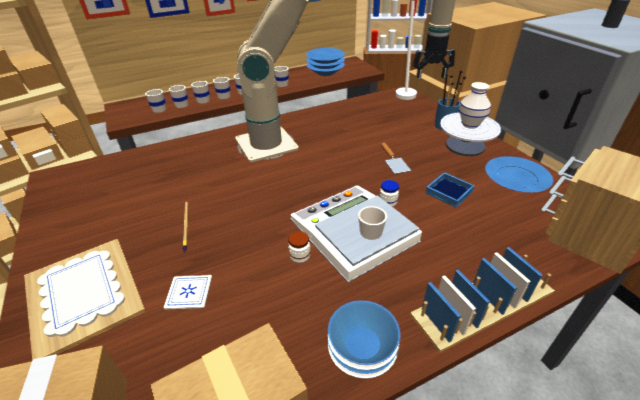

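View pics/top0.png

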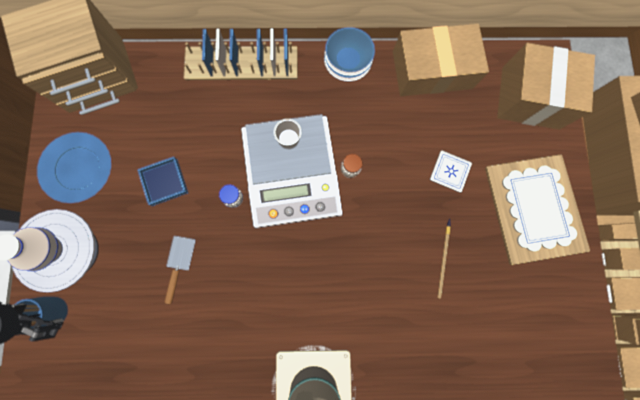

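Both views show the scale. In the top view the keys are at orange (273,213), grey (289,211), blue (305,209) and grey (320,207). I'll locate them by colour and depth.

```bash
cat > h.py <<'E'
import numpy as np,cv2
def world(d,u,v,z):
    p=np.linalg.inv(d["mtx"])@np.array([u,v,1.])*z
    return (d["pose"]@np.r_[p,1])[:3]
def onplane(d,u,v,h):
    a=d["pose"][:3,3]; b=world(d,u,v,1000.)-a
    return a+b*(h-a[2])/b[2]
def keys(d,roi):
    x0,x1,y0,y1=roi; hsv=cv2.cvtColor(d["frame"],cv2.COLOR_RGB2HSV); o={}
    for n,lo,hi in(("orange",(8,130,120),(22,255,255)),("blue",(100,130,80),(125,255,255))):
        m=np.zeros(hsv.shape[:2],np.uint8); m[y0:y1,x0:x1]=cv2.inRange(hsv,lo,hi)[y0:y1,x0:x1]
        k,l,s,c=cv2.connectedComponentsWithStats(m); i=1+s[1:,4].argmax(); u,v=c[i]
        z=np.median(d["range_z"][l==i])
        o[n]=(s[i,4],c[i].round(1),world(d,u,v,z).round(1),onplane(d,u,v,45).round(1))
    return o
E
python3 - <<'E'
from h import *
for n,roi in(("top",(255,330,200,222)),("scene",(304,356,186,216))):
    d=dict(np.load(n+".npz"))
    for k,v in keys(d,roi).items(): print(n,k,v)
    p,q=((250,225,325,155) if n=="top" else 0,0)[0] if 0 else (0,0,0,0)
d=dict(np.load("top.npz"))
# pan plane edges: points of height 66..80
v,u=np.mgrid[100:230,235:350]; z=d["range_z"][100:230,235:350]
P=np.einsum('ij,j...->i...',np.linalg.inv(d["mtx"]),np.stack([u*z,v*z,z]))
W=np.einsum('ij,j...->i...',d["pose"][:3,:3],P)+d["pose"][:3,3][:,None,None]
for lo,hi in((66,80),(25,130)):
    m=(W[2]>lo)&(W[2]<hi)&(u>246)&(u<341)
    m=cv2.morphologyEx(m.astype(np.uint8),cv2.MORPH_OPEN,np.ones((3,3)))>0
    print(lo,cv2.minAreaRect(W[:2,m].T.astype(np.float32)))
i=cv2.resize(d["frame"][100:235,200:380],None,fx=4.4,fy=4.4,interpolation=cv2.INTER_CUBIC); cv2.imwrite("pics/crop.png",i[:,:,::-1])
E
```

```text
top orange (np.int32(29), array([273. , 213.9]), array([486. , 113. ,  46.2]), array([486.1, 113.1,  45. ]))
top blue (np.int32(42), array([304.4, 208.7]), array([500.2,  22.1,  46.1]), array([500.4,  22.1,  45. ]))Traceback (most recent call last):
  File "<stdin>", line 5, in <module>
ValueError: too many values to unpack (expected 2)
```

```bash
python3 - <<'E'
from h import *
d=dict(np.load("scene.npz"))
for k,v in keys(d,(304,356,186,216)).items(): print(k,v)
from rig import r
from scipy.spatial.transform import Rotation as R
print(R.from_euler('xyz',r.state()["orientation"],degrees=True).as_matrix().round(3))
E
```

```text
orange (np.int32(134), array([315.3, 188.2]), array([3.669e+02, 5.300e+01, 1.000e-01]), array([420.8,  29.1,  45. ]))
blue (np.int32(30), array([324.1, 203.8]), array([506.8,  19. ,  45.6]), array([506.2,  19.3,  45. ]))
[[-0.931  0.365 -0.001]
 [ 0.365  0.931 -0.002]
 [-0.    -0.002 -1.   ]]
```

```bash
cat >> h.py <<'E'
from scipy.spatial.transform import Rotation as R
def go(r,target,up,yaw=8.9):
    "tool-frame shift with present orientation, and remaining turn"
    a=np.radians(yaw); xs=np.array([np.cos(a),np.sin(a),0]); ys=np.array([-xs[1],xs[0],0]); c,s=np.cos(np.radians(10)),np.sin(np.radians(10))
    n=np.array([0,0,c])-s*xs; T=np.c_[np.cross(ys,-n),ys,-n]
    st=r.state(); C=R.from_euler('xyz',st["orientation"],degrees=True)
    D=np.array(target)+up*n-st["position"]
    print("clock",st["clock"],"pos",st["position"].round(1),"force",st["force"].round(2),"grip",st["grip_width"])
    print("shift in present tool",C.inv().apply(D).round(1),"in final tool",(T.T@D).round(1))
    print("rotvec",(C.inv()*R.from_matrix(T)).as_rotvec(degrees=True).round(2))
E
python3 - <<'E'
from h import *
from rig import r
d=dict(np.load("scene.npz"))
for k,v in keys(d,(342,356,186,200)).items(): print(k,v)
go(r,(487,113,45),100)
E
```

```text
Traceback (most recent call last):
  File "h.py", line 12, in keys
    k,l,s,c=cv2.connectedComponentsWithStats(m); i=1+s[1:,4].argmax(); u,v=c[i]
                                                     ~~~~~~~~~~~~~~^^
ValueError: attempt to get argmax of an empty sequence
```

```bash
sed -i 's/        k,l,s,c=/        if not m.any(): continue\n        k,l,s,c=/' h.py; python3 - <<'E'
from h import *
from rig import r
d=dict(np.load("scene.npz"))
for k,v in keys(d,(340,358,186,200)).items(): print(k,v)
go(r,(487,113,45),100)
E
```

```text
orange (np.int32(30), array([347.7, 193.2]), array([494.6, 109.9,  46.2]), array([493.3, 110.6,  45. ]))
clock 0.1 pos [237.1 604.6 230.5] force [-0.44 -0.2   0.22] grip 85.36106306762939
shift in present tool [-397.1 -375.    87.7] in final tool [-136.  -524.3  112.3]
rotvec [ -2.74  -9.79 -30.23]
```

carry_out --xyz '[[-0.014,-0.014,0],[-0.028,-0.0265,0],[-0.028,-0.0265,0.003],[-0.028,-0.0265,0.003],[-0.028,-0.0265,0.003],[-0.028,-0.0265,0.003],[-0.028,-0.0265,0.003],[-0.028,-0.0265,0.003],[-0.028,-0.0265,0.003],[-0.028,-0.0265,0.003],[-0.028,-0.0265,0.003],[-0.028,-0.0265,0.003],[-0.028,-0.0265,0.003],[-0.028,-0.0265,0.003],[-0.019,-0.0165,0.003],[0,0,0],[0,0,0],[0,0,0],[0,0,0],[0,0,0]]' --angular '[[0,0,0],[0,0,0],[0,0,0],[0,0,0],[0,0,0],[0,0,0],[0,0,0],[0,0,0],[0,0,0],[0,0,0],[0,0,0],[0,0,0],[0,0,0],[0,0,0],[0,0,0],[-0.55,-1.96,-6.05],[-0.55,-1.96,-6.05],[-0.55,-1.96,-6.05],[-0.55,-1.96,-6.05],[-0.55,-1.96,-6.05]]' --jaw 0

```text
clock: 2.6
position: [469.7, 111.1, 192.1]
orientation: [179.9, 10.1, -170.9]
force: [-0.0, -0.3, -0.4]
grip_width: 0.1
finger_force: 0.0
```

```bash
python3 - <<'E'
from h import *
from rig import r
go(r,(489,112,45),30)
E
```

```text
clock 2.6 pos [469.7 111.1 192.1] force [-0.05 -0.26 -0.38] grip 0.061137702924282646
shift in present tool [  6.8  -2.3 118.2] in final tool [  6.6  -2.1 118.2]
rotvec [0.1  0.09 0.22]
```

carry_out --xyz '[[0.002,-0.001,0.02],[0.002,-0.001,0.03],[0.002,0,0.03],[0.0005,0,0.028],[0,0,0.01],[0,0,0]]' --angular '[[0,0,0],[0,0,0],[0,0,0],[0,0,0],[0,0,0],[0,0,0]]'

```text
clock: 3.35
position: [481.0, 107.0, 90.0]
orientation: [-179.5, 9.7, -171.1]
force: [-0.2, -0.6, -0.2]
grip_width: 0.4
finger_force: 0.0
```

```bash
python3 - <<'E'
from h import *
from rig import r
go(r,(489,112,45),0)
C=[]
for n,(x0,x1,y0,y1) in(("top",(235,345,165,235)),("scene",(280,390,140,210))):
    d=r.get_image(n); p=np.linalg.inv(d["pose"])@np.r_[r.state()["position"],1]; q=d["mtx"]@p[:3]; print(n,"tcp px",q[:2]/q[2])
    C.append(cv2.resize(d["frame"][y0:y1,x0:x1],None,fx=6,fy=4 if 0 else 6,interpolation=cv2.INTER_CUBIC)[:300 if 0 else None])
i=np.vstack(C); i=cv2.resize(i,None,fx=.71,fy=.71); print(i.shape); cv2.imwrite("pics/hov.png",i[:,:,::-1])
E
```

```text
clock 3.35 pos [481. 107.  90.] force [-0.22 -0.63 -0.21] grip 0.3747771396082164
shift in present tool [-1.   4.2 45.8] in final tool [-0.7  3.7 45.8]
rotvec [-0.51 -0.32  0.04]
top tcp px [273.60409857 213.44283134]
scene tcp px [345.33578923 180.07821765]
(596, 469, 3)
```

View pics/hov.png

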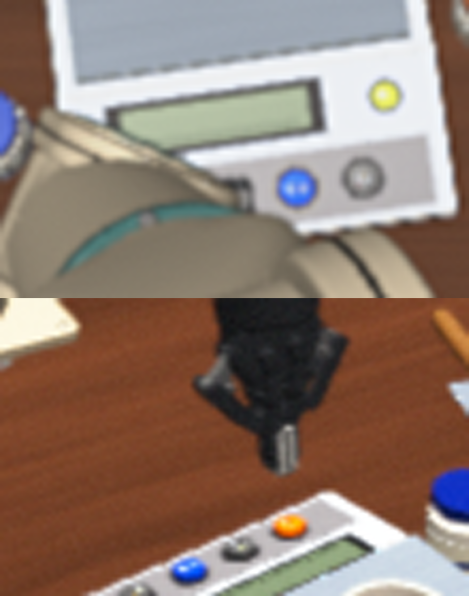

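The top view is blocked by the arm. In the scene view the fingertips, at crop (283,472), hang just above the orange key at (289,525), which agrees with the projected TCP. I'll shift about 3 mm in y and descend.

carry_out --xyz '[[-0.0005,0.003,0.015],[0,0,0.015],[0,0,0.006],[0,0,0],[0,0,0],[0,0,0]]' --angular '[[0,0,0],[0,0,0],[0,0,0],[0,0,0],[0,0,0],[0,0,0]]'

```text
clock: 4.2
position: [487.9, 111.0, 56.1]
orientation: [-179.5, 9.9, -171.1]
force: [0.7, 0.0, 0.1]
grip_width: -0.2
finger_force: 0.0
```

```bash
python3 - <<'E'
from h import *
from rig import r
go(r,(489,112,45),0)
d=r.get_image("scene")
i=cv2.resize(d["frame"][150:220,290:390],None,fx=6,fy=6,interpolation=cv2.INTER_CUBIC); cv2.imwrite("pics/hov2.png",i[:,:,::-1])
E
```

```text
clock 4.2 pos [487.9 111.   56.1] force [0.73 0.04 0.06] grip -0.1566394964842302
shift in present tool [ 0.7  0.9 11.1] in final tool [ 0.7  0.8 11.1]
rotvec [-0.53 -0.15  0.05]
```

View pics/hov2.png

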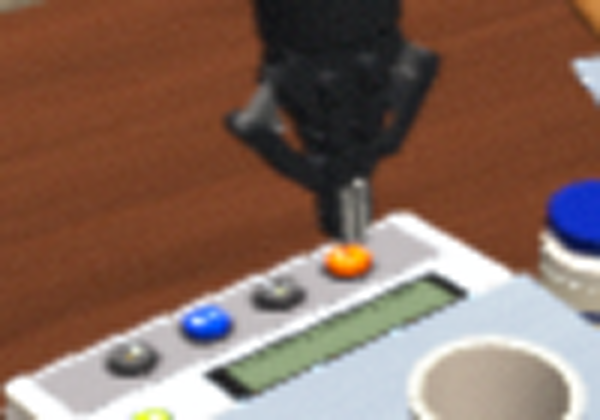

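The fingertips, at crop (350,243), are right over the orange key at (348,260). I'll feel down in small steps.

carry_out --xyz '[[0,0,0.005],[0,0,0.003],[0,0,0.001],[0,0,0.001],[0,0,0],[0,0,0]]' --angular '[[0,0,0],[0,0,0],[0,0,0],[0,0,0],[0,0,0],[0,0,0]]'

```text
clock: 5.0
position: [489.4, 111.2, 45.7]
orientation: [-179.5, 9.8, -171.1]
force: [-0.4, 0.1, -0.4]
grip_width: -0.3
finger_force: 0.0
```

carry_out --xyz '[[0,0,0.001],[0,0,0],[0,0,0]]' --angular '[[0,0,0],[0,0,0],[0,0,0]]'

```text
clock: 5.38
position: [489.6, 111.2, 44.8]
orientation: [-179.5, 9.8, -171.1]
force: [-0.3, 0.3, 1.9]
grip_width: -0.0
finger_force: 1.0
```

carry_out --xyz '[[0,0,0.001],[0,0,0],[0,0,0]]' --angular '[[0,0,0],[0,0,0],[0,0,0]]'

```text
clock: 5.75
position: [489.8, 111.2, 43.7]
orientation: [-179.5, 9.8, -171.1]
force: [0.1, -0.3, 2.0]
grip_width: 0.1
finger_force: 1.4
```

carry_out --xyz '[[0,0,0.001],[0,0,0.001],[0,0,0],[0,0,0]]' --angular '[[0,0,0],[0,0,0],[0,0,0],[0,0,0]]'

```text
clock: 6.25
position: [490.1, 111.3, 41.8]
orientation: [-179.5, 9.8, -171.1]
force: [-0.9, -0.1, 4.5]
grip_width: -0.1
finger_force: 2.3
```

carry_out --xyz '[[0,0,0.0005],[0,0,0],[0,0,0]]' --angular '[[0,0,0],[0,0,0],[0,0,0]]'

```text
clock: 6.62
position: [490.2, 111.3, 41.3]
orientation: [-179.5, 9.8, -171.1]
force: [-1.1, -0.7, 5.4]
grip_width: -0.1
finger_force: 2.5
```

carry_out --xyz '[[0,0,0.0005],[0,0,0],[0,0,0]]' --angular '[[0,0,0],[0,0,0],[0,0,0]]'

```text
clock: 7.0
position: [490.3, 111.3, 40.8]
orientation: [-179.5, 9.8, -171.1]
force: [-1.6, -0.1, 5.5]
grip_width: -0.2
finger_force: 2.7
```

carry_out --xyz '[[0,0,-0.003],[0,0,-0.005],[0,0,-0.012],[0,0,-0.015],[0,0,0],[0,0,0]]' --angular '[[0,0,0],[0,0,0],[0,0,0],[0,0,0],[0,0,0],[0,0,0]]'

```text
clock: 7.75
position: [484.2, 110.3, 74.9]
orientation: [-179.5, 9.8, -171.1]
force: [0.3, -0.3, -0.3]
grip_width: -0.2
finger_force: 0.0
```

```bash
python3 - <<'E'
from h import *
from rig import r
go(r,(489.5+14,111-91,45),30)
d=r.get_image("scene")
for k,v in keys(d,(304,358,186,212)).items(): print(k,v)
i=cv2.resize(d["frame"][150:220,290:390],None,fx=6,fy=6,interpolation=cv2.INTER_CUBIC); cv2.imwrite("pics/hov3.png",i[:,:,::-1])
E
```

```text
clock 7.75 pos [484.2 110.3  74.9] force [ 0.34 -0.33 -0.29] grip -0.22224526159001012
shift in present tool [  0.2 -92.2   1.2] in final tool [  0.2 -92.2   0.3]
rotvec [-0.54 -0.22  0.02]
orange (np.int32(132), array([314.6, 188.4]), array([3.666e+02, 5.040e+01, 1.000e-01]), array([420.5,  26.6,  45. ]))
blue (np.int32(30), array([324.1, 203.8]), array([507.3,  18.7,  46.1]), array([506.2,  19.3,  45. ]))
```

View pics/hov3.png

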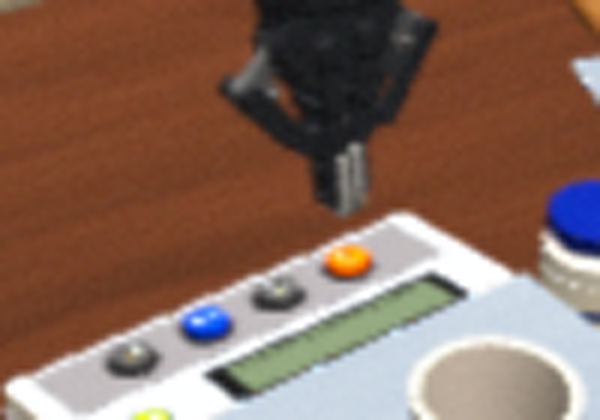

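The orange key, at (348,260), is up again and the scale hasn't moved. The blue key is at (207,323). I'll shift 92 mm along the row.

carry_out --xyz '[[0,-0.015,0],[0,-0.03,0],[0,-0.03,0],[0,-0.017,0],[0,0,0],[0,0,0],[0,0,0.01],[0,0,0.01],[0,0,0],[0,0,0],[0,0,0]]' --angular '[[0,0,0],[0,0,0],[0,0,0],[0,0,0],[0,0,0],[0,0,0],[0,0,0],[0,0,0],[0,0,0],[0,0,0],[0,0,0]]'

```text
clock: 9.18
position: [502.0, 20.4, 56.7]
orientation: [-179.5, 9.8, -171.0]
force: [0.4, -1.0, 0.3]
grip_width: -0.1
finger_force: 0.0
```

```bash
python3 - <<'E'
from h import *
from rig import r
go(r,(489.5+14,111-91,45),0)
d=r.get_image("scene")
i=cv2.resize(d["frame"][150:220,290:390],None,fx=6,fy=6,interpolation=cv2.INTER_CUBIC); cv2.imwrite("pics/hov4.png",i[:,:,::-1])
E
```

```text
clock 9.175 pos [502.   20.4  56.7] force [ 0.38 -0.96  0.29] grip -0.08379992273192614
shift in present tool [ 0.6 -0.5 11.8] in final tool [ 0.6 -0.6 11.8]
rotvec [-0.51 -0.17  0.07]
```

View pics/hov4.png

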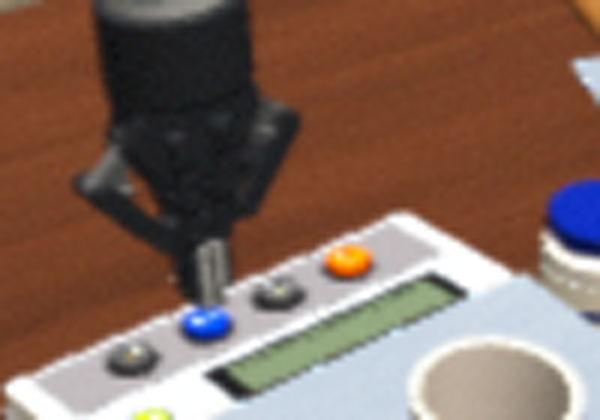

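The fingertips, at (207,303), are right over the blue key at (207,323).

carry_out --xyz '[[0,0,0.005],[0,0,0.003],[0,0,0.002],[0,0,0.001],[0,0,0.001],[0,0,0.001],[0,0,0],[0,0,0]]' --angular '[[0,0,0],[0,0,0],[0,0,0],[0,0,0],[0,0,0],[0,0,0],[0,0,0],[0,0,0]]'

```text
clock: 10.22
position: [504.0, 20.3, 43.6]
orientation: [-179.5, 9.8, -171.1]
force: [-1.6, -0.1, 3.7]
grip_width: -0.2
finger_force: 1.7
```

carry_out --xyz '[[0,0,0.001],[0,0,0.001],[0,0,0],[0,0,0]]' --angular '[[0,0,0],[0,0,0],[0,0,0],[0,0,0]]'

```text
clock: 10.72
position: [504.3, 20.3, 41.6]
orientation: [-179.5, 9.8, -171.1]
force: [-2.4, 0.0, 4.8]
grip_width: 0.1
finger_force: 2.5
```

carry_out --xyz '[[0,0,0.0005],[0,0,0],[0,0,0]]' --angular '[[0,0,0],[0,0,0],[0,0,0]]'

```text
clock: 11.1
position: [504.4, 20.3, 41.1]
orientation: [-179.5, 9.8, -171.1]
force: [-3.1, -0.4, 4.7]
grip_width: 0.2
finger_force: 2.8
```

carry_out --xyz '[[0,0,-0.003],[0,0,-0.005],[0,0,-0.015],[0,0,-0.03],[0,0,-0.04],[0,0,-0.03],[0,0,0],[0,0,0],[0,0,0],[0,0,0]]' --angular '[[0,0,0],[0,0,0],[0,0,0],[0,0,0],[0,0,0],[0,0,0],[0,0,0],[0,0,0],[0,0,0],[0,0,0]]'

```text
clock: 12.35
position: [483.3, 18.4, 161.5]
orientation: [-179.5, 9.7, -171.0]
force: [-0.4, 0.1, 0.2]
grip_width: -0.1
finger_force: 0.0
```

```bash
python3 - <<'E'
from h import *
from rig import r
d=r.get_image("scene"); o=np.load("scene.npz")["frame"]
print(keys(d,(304,358,189,212))["blue"], cv2.absdiff(d["frame"],o)[186:275,290:425].max(2).max())
print(r.close_job())
E
```

```text
(np.int32(30), array([324.1, 203.8]), array([507.9,  18.4,  46.6]), array([506.2,  19.3,  45. ])) 30
the job is handed in; nothing more can be done
None
```

I pressed the orange power key and let it come up, then did the same with the blue tare key, withdrew the hand and handed the job in at about 12 s. By my force and position readings both presses went past half travel (about 4 mm in at about 5 N), and a last camera check showed no visible shift of the scale or cup; the hand-in gave no verdict.

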